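# Slide a serving board out so that its handle overhangs the worktop edge

## Task

Get the small wooden serving board ready to be picked up: push it along the worktop with the fingers, without gripping or lifting it, until its handle, and only the handle, sticks out over the front edge - the board's shoulders level with the edge to within about a centimetre and the handle pointing squarely out. Push gently, so that the spice jar on the board rides along standing and is not touched, leave the mug, tape roll and tea box where they are, and finish with the hand clear of everything.

Things in the scene. Friction and masses are not known exactly. Their poses are not given: they have to be found in the camera images.
- serving_board: Wooden paddle-shaped board, 12 mm thick, about 0.3 kg, lying flat and loose. Blade 110 mm (x) by 120 mm (y), corner radii 12; from the middle of its -x side a handle 30 mm wide, 60 long points along -x, with a 12 mm hole. Origin: centre of the blade's underside, z up. At first the handle points towards the robot, up to 23 degrees askew. Slides with ordinary friction (1 to 4 N to push).
- board_neck (a point): Point on the board's underside, at the middle of the line of its two shoulders, where the handle meets the blade: 55 mm from the board's origin along -x. Axes as the board's.
- board_back (a point): Point on the board's underside, at the middle of its straight far edge, opposite the handle: 55 mm from the board's origin along +x. The flat stretch of that edge is 96 mm wide.
- worktop_mark (a point): Fixed reference point (nothing to see there) on the worktop's surface; world axes. The worktop's straight front edge, the one nearest the robot, runs along y exactly 150 mm from this point towards the robot (-x); beyond it is open air.
- spice_jar: Glass spice jar with a black cap, 41 mm across and 90 mm tall, about 0.07 kg, standing loose on the board's blade 26 to 34 mm from the blade's centre towards the handle and up to 15 mm to either side. Origin at the centre of its underside, z up.
- mug: White mug with a handle, 83x113x93 mm, standing on the worktop; bystander. Origin at the middle of its underside.
- tape: Roll of tape lying flat, 98x96x25 mm; bystander. Origin at the middle of its underside.
- tea_box: Closed cardboard tea box, 65x142x73 mm; bystander. Origin at the middle of its underside.

How it is judged (in metres and radians):
At the end, for the whole second after the job is handed in: The serving board lies flat and at rest with the middle of its shoulder line within 12 mm of the worktop's front edge, its handle pointing out over the edge within 0.12 rad (7 degrees) of square, and the spice jar stands upright and at rest on the board (x of board_neck in the frame of worktop_mark between -0.162 and -0.138 m and angle between the x axis of serving_board and the x axis of worktop_mark, either way round below 0.12 rad and height (world z) of serving_board between -0.004 and 0.006 m and angle between serving_board's own z axis and vertical below 0.05 rad and linear speed of serving_board below 0.01 m/s and linear speed of spice_jar below 0.02 m/s and angle between spice_jar's own z axis and vertical below 0.1 rad and z of spice_jar in the frame of serving_board between 0.008 and 0.018 m); the robot touches nothing.
It fails at once if the board is lifted (over 10 mm) or tipped (over 0.12 rad) (height (world z) of serving_board above 0.01 m or angle between serving_board's own z axis and vertical above 0.12 rad).
It fails at once if the board is pinched or pushed hard (over 30 N) (contact force between the fingers and serving_board above 30 N).
It fails at once if the spice jar is touched by the robot, lifted or toppled (contact force between any of the fingers, the arm and spice_jar above 0.5 N or angle between spice_jar's own z axis and vertical above 0.3 rad or z of spice_jar in the frame of serving_board above 0.025 m).
It fails at once if the mug, tape roll or tea box is moved more than 30 mm (distance of any of mug, tape, tea_box from where it was at the start of the episode above 0.03 m).
It also fails if it takes over 51 s, if anything falls off the work surface, if the arm or the gripper's body presses on something with over 40 N, if the wrist force passes 120 N, or if a joint passes its speed limit or range.

## Robot

A 6-joint arm with a two-finger parallel gripper is mounted at the origin on a cart in front of the work surface, level with it; the furniture and walls round the work are solid. World frame = base frame: x ahead of the robot, y to its left, z up, the work surface at z = 0. Lengths are in mm, angles in rad, forces in N, time in s.
With the tool pointing down it reaches from about 375 to 900 mm from the base axis. Payload 3.1 kg.
Tool frame: the origin (TCP) lies at the very end of the fingers, on their centre line; the grasp point (between the pads) lies 19 mm behind it; z points along the fingers, y is the line along which they close (so a half turn about z gives the same grasp; the last joint's range is limited). The gripper opens to 87 mm and grips with 3 to 60 N. Pads are 19 mm wide; open, the fingers measure 117 mm over their backs; the gripper's body (75 mm by 190 mm) begins 51 mm behind the grasp point.
Start: joints at [1.016, 0.527, 1.433, -0, 1.181, -0.178], TCP at [229.344, 581.376, 189.448] pointing down, gripper open.
Joint ranges: [-3.08, 3.08], [-0.75, 2.2], [0.22, 2.44], [-1.43, 4.57], [0, 2.65], [-2.85, 2.85]. Speed limits (rad/s): [2.79, 2.79, 3.14, 3.14, 3.14, 3.14].

## Interface

Orientations are given as [roll, pitch, yaw] about the fixed x, y, z axes, in that order (R = Rz(yaw) Ry(pitch) Rx(roll)).
In Python, from cell import sensors, snapshot, finish_job gives the robot as it stands.
- The arm moves only by the tool arm_command, never from a script. Its argument "motion" is text: rows parted by semicolons, each of 6 numbers parted by spaces: the shift along the tool's x, y, z in units of 250 mm (1.0 is 250 mm), then the turn, a rotation vector about the tool's x, y, z in units of 90 degrees (1.0 is 90 degrees). A call has 1 to 20 rows; each row is the pose to reach, as a shift and turn from the pose commanded when the call began, along the tool's axes at that moment; what a row does not reach only later rows make up. A row lasts 1/8 s, in which the tool goes at most 62.5 mm and 10.7 degrees, less where a joint would pass 70% of its speed; a pose out of reach is approached as far as the arm can. A call with a number of a shift or a turn outside -1 to 1 is refused whole. A call with a gripper value outside its range is refused whole. "claw" is the gripper command: -1 is fully open, 1 is shut, values between are in proportion, set as the call begins (left out, the last holds). The fingers move at their own pace and stop on an object; "squeeze" is the grip in N (left out, the last holds). Time passes only in rows, so rows that repeat a pose let the fingers close. It gives the time, the measured TCP pose, the force, the opening and the grip force at its end, in the units of the state.
- sensors.read_state(): the state, without advancing time (a new reading comes with each control period).
- snapshot(name): name is "scene" or "top" or "wrist"; returns a dict with "pixels" (384x512x3 uint8, red, green, blue), "z_map" (384x512 float32, mm along the optical axis (not along the pixel's ray), 0 where there is no reading), "intrinsics" (3x3 intrinsics, pixels), "world_to_cam" (4x4, takes a point from world to camera coordinates). Camera axes: x right, y up, looking along -z (the intrinsics and any distortion apply to the point x, -y, -z); pixel columns grow to the right and rows downward; lengths in mm; the calibration is good to about 2 mm. A picture is of the moment at which its call begins.
- finish_job(): hands the job in; it is judged then, once.
The state is a dict: "t": time; "joint_pos": joint angles; "qvel": joint speeds; "joint_efforts": joint torques, N m; "eef_pos": TCP position; "tool_rot": TCP orientation; "ft_force": force on the tool from outside, world axes, zero at the start; "torque": the same for the moment, N m; "gripper_width": opening from 0.0 (shut) to 1.0 (fully open); "grip_force": force on a finger pad.
Only numpy, scipy, OpenCV 4.12 (cv2) and the standard library are available. Lean on these libraries where they do the work, as an engineer would, in place of code of your own. Each camera call takes 0.05 s, during which the arm holds its last target. There are 200 camera calls.

## Working session

There is one attempt and no reset: what is moved stays moved. The work goes in short steps, Python scripts to look and compute and a tool call to move; the robot and the scene stay as the last step left them, time stands still between calls to the robot, and variables do not carry over. Pictures are saved under pics/ and viewed, at most 10 in all, crops included, and the job is handed in when it is done.

Besides the shell and the picture viewer there is one more tool, called after ">>>" by a JSON object that holds its "api" and its "payload". arm_command: Moves the arm, as the interface text tells. Its arguments: {"type":"object","properties":{"motion":{"type":"string"},"claw":{"type":"number"},"squeeze":{"type":"number"}},"required":["motion"]}

```bash
mkdir -p pics; cat > h.py <<'E'
import numpy as np, cv2
from cell import sensors, snapshot, finish_job
def cloud(s):
    K=np.array(s["intrinsics"]);T=np.array(s["world_to_cam"]);z=s["z_map"].astype(float)
    v,u=np.mgrid[:384,:512]
    c=np.stack([(u-K[0,2])/K[0,0]*z,-(v-K[1,2])/K[1,1]*z,-z,np.ones_like(z)],-1)
    w=(c@np.linalg.inv(T).T)[...,:3]; w[z==0]=np.nan
    return w
def save(s,n,crop=None):
    cv2.imwrite("pics/"+n,s["pixels"][...,::-1])
E
python3 - <<'E'
from h import *
t=snapshot("top");c=snapshot("scene")
np.savez("t0.npz",**t)
cv2.imwrite("pics/a.png",np.hstack([t["pixels"],c["pixels"]])[...,::-1][:, :].copy() if 0 else cv2.resize(np.vstack([t["pixels"],c["pixels"]]),(400,600))[...,::-1])
save(t,"top0.png")
w=cloud(t);print(w[::48,::64].round().tolist())
print(sensors.read_state())
E
```

```text
[[[613.0, 759.0, 581.0], [610.0, 552.0, 633.0], [613.0, 371.0, 675.0], [611.0, 205.0, 717.0], [617.0, 56.0, 747.0], [614.0, -82.0, 783.0], [612.0, -207.0, 816.0], [612.0, -322.0, 844.0]], [[802.0, 1131.0, 83.0], [879.0, 905.0, 64.0], [612.0, 418.0, 498.0], [623.0, 232.0, 539.0], [616.0, 56.0, 598.0], [610.0, -100.0, 650.0], [613.0, -240.0, 687.0], [612.0, -367.0, 726.0]], [[646.0, 1100.0, -8.0], [706.0, 853.0, -1.0], [765.0, 608.0, 7.0], [716.0, 309.0, 179.0], [758.0, 93.0, 199.0], [949.0, -112.0, 17.0], [610.0, -280.0, 527.0], [633.0, -430.0, 550.0]], [[222.0, 568.0, 558.0], [509.0, 765.0, -5.0], [568.0, 533.0, -0.0], [630.0, 305.0, -2.0], [677.0, 71.0, 22.0], [749.0, -155.0, 2.0], [787.0, -378.0, 39.0], [584.0, -483.0, 421.0]], [[34.0, 323.0, 827.0], [74.0, 248.0, 784.0], [384.0, 461.0, 2.0], [443.0, 243.0, 0.0], [500.0, 24.0, 2.0], [558.0, -194.0, 1.0], [613.0, -411.0, 8.0], [676.0, -632.0, -2.0]], [[-33.0, 307.0, 793.0], [359.0, 1071.0, -926.0], [342.0, 578.0, -498.0], [344.0, 244.0, -248.0], [332.0, -20.0, -11.0], [386.0, -230.0, -5.0], [432.0, -435.0, 20.0], [500.0, -652.0, -10
[... 372 characters left out ...]
677.0, 2.0]]]
{'t': 0.1, 'joint_pos': array([ 1.01649715e+00,  5.28332298e-01,  1.43377431e+00, -1.97986848e-06,
        1.18140860e+00, -1.78525153e-01]), 'qvel': array([-0.00078882, -0.00294865, -0.00034858,  0.00072652,  0.00055786,
       -0.00083256]), 'joint_efforts': array([-5.21892543e-04, -4.40985382e+01, -1.77151698e+01,  6.33765967e-02,
        5.34218398e-02, -7.93031654e-05]), 'eef_pos': array([228.97165064, 580.77025869, 188.5946432 ]), 'tool_rot': array([-3.13970033e+00, -3.39601877e-04,  2.76581906e+00]), 'ft_force': array([ 0.92832099, -0.34932476,  0.29252546]), 'torque': array([-0.05030508, -0.00330574, -0.04784268]), 'grip_force': 0.0, 'gripper_width': 0.9979837273573228}
```

View pics/top0.png

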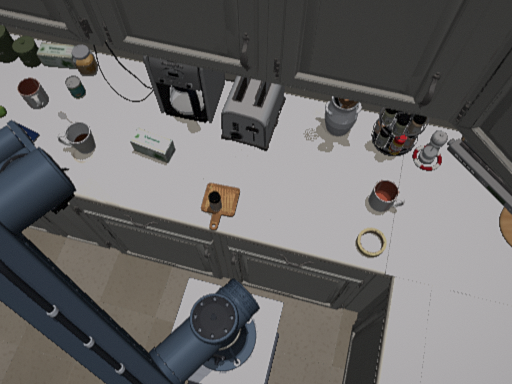

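The top view shows the board at about (220,200) with its handle down to (214,226) and the jar at (214,199). The tape is at (371,242), the mug at (383,195) and the tea box at (153,146). Next I measure the board and the edge.

```bash
cat >> h.py <<'E'
def onplane(s,uv,h):
    K=np.array(s["intrinsics"]);T=np.array(s["world_to_cam"]);uv=np.atleast_2d(uv).astype(float)
    R,t=T[:3,:3],T[:3,3];o=-R.T@t
    d=np.c_[(uv[:,0]-K[0,2])/K[0,0],-(uv[:,1]-K[1,2])/K[1,1],-np.ones(len(uv))]@R
    return o+d*((h-o[2])/d[:,2])[:,None]
def edge(s,y0,y1):
    """front edge x(y): lowest x of the cells at worktop height"""
    w=cloud(s);m=(abs(w[...,2])<25)&(w[...,1]>y0)&(w[...,1]<y1)&(w[...,0]>150)
    p=w[m];b=np.arange(y0,y1,10);return [(int(a),round(float(p[(p[:,1]>=a)&(p[:,1]<a+10),0].min()))) for a in b]
E
cat > fit.py <<'E'
from h import *
from scipy.optimize import minimize
def outline_mask(x,y):
    blade=(abs(x)<55)&(abs(y)<60)&~((abs(x)>43)&(abs(y)>48)&(np.hypot(abs(x)-43,abs(y)-48)>12))
    return blade|((x<-54)&(x>-115)&(abs(y)<15))
def fit(s,roi,g=None):
    """board pose from wood-coloured pixels: maximise model/mask agreement at z=12"""
    hsv=cv2.cvtColor(s["pixels"],cv2.COLOR_RGB2HSV)
    u0,v0,u1,v1=roi
    m=((hsv[...,0]<24)&(hsv[...,1]>80)&(hsv[...,2]>50))[v0:v1,u0:u1]
    vv,uu=np.mgrid[v0:v1,u0:u1]; sub=[(a,b) for a in(-.25,.25) for b in(-.25,.25)]
    P=[onplane(s,np.c_[uu.ravel()+a,vv.ravel()+b],12) for a,b in sub]
    dark=(hsv[...,2]<=60)[v0:v1,u0:u1].ravel()  # jar: ignored
    dark=cv2.dilate(dark.reshape(m.shape).astype(np.uint8),np.ones((3,3))).ravel()>0
    mm=m.ravel().astype(float)
    def cost(q):
        c,sn=np.cos(q[2]),np.sin(q[2]);f=0
        for p in P:
            dx,dy=p[:,0]-q[0],p[:,1]-q[1]; f=f+outline_mask(c*dx+sn*dy,-sn*dx+c*dy)
        return (abs(f/4-mm)*~dark).sum()
    p0=P[0][m.ravel()].mean(0); best=None
    for a in ([-.4,-.2,0,.2,.4] if g is None else [g]):
        r=minimize(cost,[p0[0]+8,p0[1],a],method="Nelder-Mead",options=dict(initial_simplex=[[p0[0]+8,p0[1],a],[p0[0]+28,p0[1],a],[p0[0]+8,p0[1]+20,a],[p0[0]+8,p0[1],a+.2]]))
        if best is None or r.fun<best.fun: best=r
    return best.x,best.fun,m.sum()
E
python3 - <<'E'
from fit import *
s=dict(np.load("t0.npz"))
print(fit(s,(190,170,255,240)))
w=cloud(s)
print(edge(s,-60,300))
# jar: points high above board
j=w[185:215,200:232].reshape(-1,3);j=j[(j[:,2]>85)&(j[:,2]<120)];print("jar",j.mean(0),len(j),np.ptp(j,axis=0))
print("handle tip",onplane(s,[[213,229]],12),"near px z",w[226:236,213].round())
c=snapshot("scene");np.savez("c0.npz",**c);save(c,"c0.png")
for n,b in dict(toaster=(222,75,284,150),tea=(130,125,176,163),coffee=(150,50,222,125)).items():
    q=w[b[1]:b[3],b[0]:b[2]].reshape(-1,3);q=q[(q[:,2]>40)&(q[:,2]<260)];print(n,np.percentile(q,[2,98],axis=0).round())
E
```

```text
(array([4.37149287e+02, 1.36946892e+02, 5.24827260e-02]), np.float64(57.5), np.int64(890))
[(-60, 150), (-50, 326), (-40, 326), (-30, 325), (-20, 326), (-10, 326), (0, 326), (10, 327), (20, 325), (30, 325), (40, 326), (50, 152), (60, 151), (70, 150), (80, 326), (90, 150), (100, 151), (110, 150), (120, 152), (130, 325), (140, 150), (150, 151), (160, 325), (170, 326), (180, 325), (190, 327), (200, 326), (210, 326), (220, 326), (230, 326), (240, 325), (250, 325), (260, 324), (270, 326), (280, 326), (290, 324)]
jar [406.91683426 143.03179197  98.18150832] 122 [38.96688802 38.92260407 21.48554378]
handle tip [[325.13985704 128.8009559   12.        ]] near px z [[ 339.  134.    1.]
 [ 333.  132.    9.]
 [ 328.  130.   13.]
 [ 327.  130.    7.]
 [ 329.  132.  -10.]
 [ 326.  131.  -14.]
 [ 327.  133.  -26.]
 [ 361.  153. -146.]
 [ 363.  155. -162.]
 [ 362.  156. -172.]]
toaster [[662.  26.  47.]
 [871. 192. 203.]]
tea [[533. 359.  42.]
 [602. 497.  76.]]
coffee [[700. 260.  43.]
 [864. 454. 255.]]
```

View pics/c0.png

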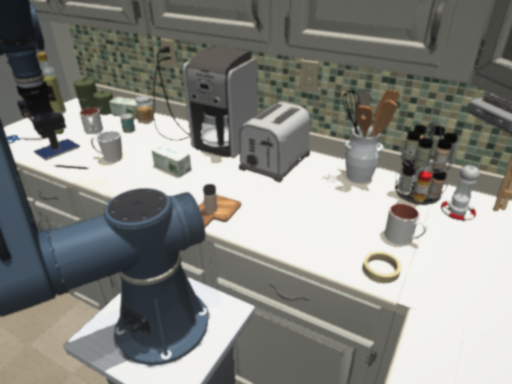

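>>> {"api": "arm_command", "payload": {"motion": "-0.15 -0.1 0 0 0 -0.04; -0.3 -0.2 0 0 0 -0.08; -0.45 -0.3 0 0 0 -0.12; -0.6 -0.4 0 0 0 -0.16; -0.75 -0.5 0 0 0 -0.2; -0.9 -0.6 0 0 0 -0.24; -0.9 -0.6 0 0 0 -0.24", "claw": -0.38}}

```text
t: 1.02
eef_pos: [385.2, 357.1, 189.3]
tool_rot: [-3.141, -0.0, 3.138]
ft_force: [-0.4, 0.3, -0.2]
gripper_width: 0.69
grip_force: 0.0
```

>>> {"api": "arm_command", "payload": {"motion": "-0.1 -0.14 0 0 0 0; -0.2 -0.29 0 0 0 0; -0.3 -0.44 0 0 0 0; -0.4 -0.58 0 0 0 0; -0.5 -0.72 0 0 0 0; -0.62 -0.88 0 0 0 0; -0.62 -0.88 0 0 0 0; -0.62 -0.88 0 0 0 0"}}

```text
t: 2.02
eef_pos: [538.0, 140.3, 189.0]
tool_rot: [3.141, -0.002, -3.141]
ft_force: [-0.2, 0.8, -0.0]
gripper_width: 0.692
grip_force: 0.0
```

```bash
python3 - <<'E'
from fit import *
s=snapshot("wrist");np.savez("w1.npz",**s);save(s,"w1.png")
print(sensors.read_state()["eef_pos"])
E
```

```text
[537.64223306 140.68159666 189.10292557]
```

View pics/w1.png

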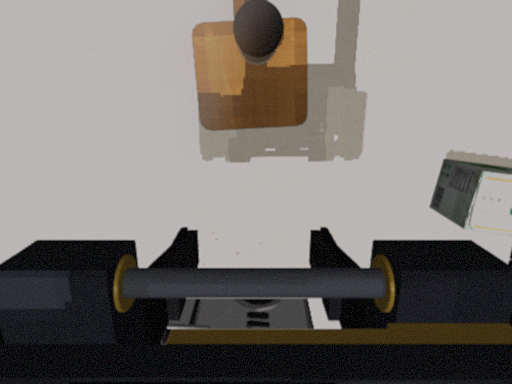

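The wrist view shows the board's back edge from about (207,130) to (302,125), shoulders near row 22, and the jar cap at (258,28), well away from the fingers. I'll compute the pose from this view.

```bash
python3 - <<'E'
from fit import *
s=dict(np.load("w1.npz"))
p=onplane(s,[[210,129.5],[296,126.5],[200,115],[307,111],[194,36],[306,29],[201,24],[300,19]],12);print(p.round(1))
print("yaw back",np.arctan2(p[1,0]-p[0,0],-(p[1,1]-p[0,1])) )
w=cloud(s);print(w[100,[210,250,290]].round(),w[180,[210,300]].round())
r,f,n=fit(s,(170,0,330,140));print(r,f,n)
E
```

```text
[[495.8  90.1  12. ]
 [492.4 186.4  12. ]
 [480.   79.6  12. ]
 [475.6 198.   12. ]
 [400.   76.9  12. ]
 [393.2 193.1  12. ]
 [388.6  84.7  12. ]
 [383.9 186.5  12. ]]
yaw back -3.1063527085588056
[[464.  91.  13.]
 [464. 135.  13.]
 [464. 179.  12.]] [[557.  86.  -0.]
 [557. 195.  -0.]]
[4.38761598e+02 1.36371812e+02 4.82100197e-02] 1164.5 10421
```

>>> {"api": "arm_command", "payload": {"motion": "0 0 0.15 0 0 0; 0 0 0.3 0 0 0; 0 0 0.45 0 0 0; 0 0 0.58 0 0 0; 0 0 0.67 0 0 0; 0 0 0.71 0 0 0; 0 0 0.73 0 0 0; 0 0 0.73 0 0 0"}}

```text
t: 3.08
eef_pos: [539.1, 139.9, 7.4]
tool_rot: [3.142, 0.001, -3.14]
ft_force: [-0.2, -0.2, 0.5]
gripper_width: 0.688
grip_force: 0.0
```

>>> {"api": "arm_command", "payload": {"motion": "0.03 0 0 0 0 0; 0.06 0 0 0 0 0; 0.09 0 0 0 0 0; 0.11 0 0 0 0 0; 0.12 0 0 0 0 0; 0.13 0 0 0 0 0; 0.14 0 0 0 0 0; 0.15 0 0 0 0 0; 0.16 0 0 0 0 0; 0.17 0 0 0 0 0; 0.18 0 0 0 0 0; 0.19 0 0 0 0 0; 0.2 0 0 0 0 0; 0.21 0 0 0 0 0; 0.22 0 0 0 0 0; 0.23 0 0 0 0 0; 0.24 0 0 0 0 0; 0.25 0 0 0 0 0; 0.255 0 0 0 0 0; 0.26 0 0 0 0 0"}}

```text
t: 5.58
eef_pos: [473.9, 139.4, 7.0]
tool_rot: [3.142, 0.0, -3.14]
ft_force: [-0.2, -1.1, 1.3]
gripper_width: 0.692
grip_force: 0.0
```

```bash
python3 - <<'E'
from fit import *
s=snapshot("wrist");np.savez("w2.npz",**s);save(s,"w2.png")
print(sensors.read_state()["eef_pos"])
E
```

```text
[473.59628012 139.37612223   6.94322044]
```

View pics/w2.png

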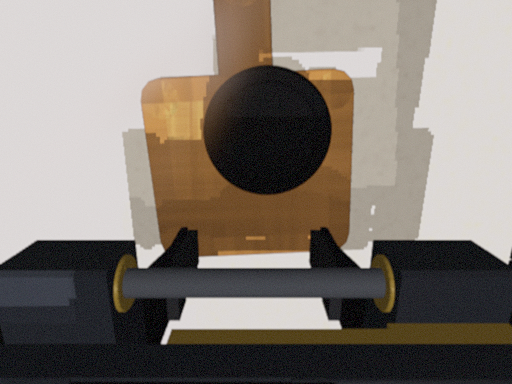

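The wrist view shows both fingers behind the board's back edge (row about 253), the shoulders at rows 70–77, and the jar standing, cap at (268,130).

```bash
python3 - <<'E'
from fit import *
s=dict(np.load("w2.npz"))
p=onplane(s,[[165,78],[212,75.5],[278,72],[340,69.5],[220,253],[305,252]],12);print(p.round(1))
d=p[3]-p[0];print("yaw",-d[0]/d[1])
print(edge(s,80,200))
E
```

```text
[[387.3  89.1  12. ]
 [385.9 115.   12. ]
 [384.1 151.2  12. ]
 [382.8 185.1  12. ]
 [493.2 116.5  12. ]
 [492.4 170.9  12. ]]
yaw 0.046862849899002836
[(80, 346), (90, 346), (100, 346), (110, 346), (120, 349), (130, 349), (140, 346), (150, 346), (160, 346), (170, 346), (180, 346), (190, 346)]
```

```bash
python3 - <<'E'
from fit import *
s=dict(np.load("w2.npz"));K=s["intrinsics"];T=s["world_to_cam"];st=sensors.read_state();e=st["eef_pos"];print(e,st["ft_force"])
s1=dict(np.load("w1.npz"));print("cam1",np.linalg.inv(s1["world_to_cam"])[:3,3],"cam2",np.linalg.inv(T)[:3,3])
for dy in(-37,-30,30,37):
  for dx in (-9,9):
    q=T@[e[0]+dx,e[1]+dy,e[2],1];print(dx,dy,(K@[q[0],-q[1],-q[2]]/-q[2])[:2].round())
t=snapshot("top");np.savez("t2.npz",**t);save(t,"t2.png")
t["pixels"];r=fit(t,(185,165,260,245));print(r)
cv2.imwrite("pics/t2c.png",cv2.resize(t["pixels"][150:260,150:290],(700,550),interpolation=cv2.INTER_CUBIC)[...,::-1])
E
```

```text
[473.59628012 139.37612223   6.94322044] [ 0.2801868   0.40602358 -0.4845998 ]
cam1 [461.90019981 138.71627725 385.22800995] cam2 [397.44903638 137.89119095 203.01899724]
-9 -37 [197. 208.]
9 -37 [199. 235.]
-9 -30 [208. 208.]
9 -30 [209. 235.]
-9 30 [303. 208.]
9 30 [302. 235.]
-9 37 [314. 208.]
9 37 [313. 235.]
(array([4.37903462e+02, 1.36797286e+02, 4.94953520e-02]), np.float64(109.5), np.int64(829))
```

View pics/t2c.png

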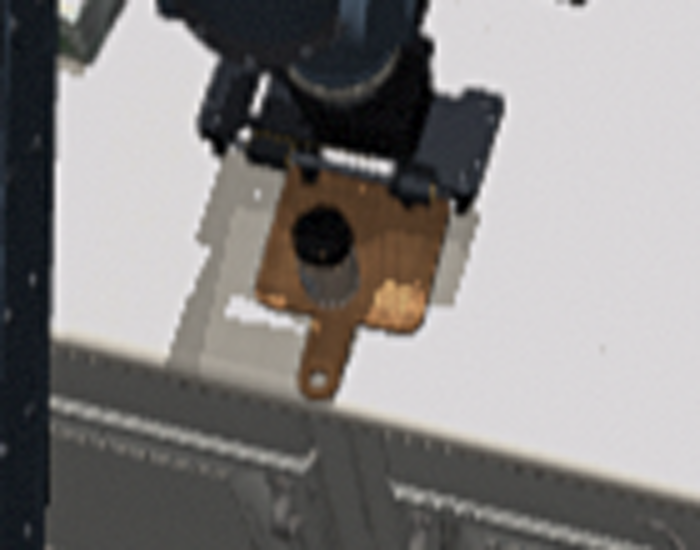

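The board has not moved: it is still at x≈438, and the fingers appear at or over its back edge. I'll check the real fingertip height from depth.

```bash
python3 - <<'E'
from fit import *
s=dict(np.load("w2.npz"));w=cloud(s);
for u in (183,188,193,196,314,318,323):
    print(u,[tuple(w[v,u].round().tolist()) for v in range(222,262,5)])
s1=dict(np.load("w1.npz"));w1=cloud(s1);print([tuple(w1[v,190].round().tolist()) for v in range(222,262,5)])
cv2.imwrite("pics/w2c.png",cv2.resize(s["pixels"][190:300,140:370],(800,383),interpolation=cv2.INTER_CUBIC)[...,::-1])
E
```

```text
183 [(472.0, 94.0, 13.0), (464.0, 100.0, 41.0), (464.0, 102.0, 48.0), (nan, nan, nan), (465.0, 104.0, 56.0), (465.0, 105.0, 63.0), (465.0, 106.0, 68.0), (465.0, 107.0, 72.0)]
188 [(472.0, 97.0, 13.0), (475.0, 97.0, 12.0), (465.0, 104.0, 44.0), (465.0, 105.0, 51.0), (465.0, 106.0, 56.0), (465.0, 107.0, 62.0), (466.0, 108.0, 66.0), (469.0, 107.0, 65.0)]
193 [(472.0, 100.0, 13.0), (475.0, 100.0, 13.0), (465.0, 106.0, 45.0), (465.0, 107.0, 50.0), (466.0, 108.0, 54.0), (469.0, 108.0, 53.0), (471.0, 108.0, 55.0), (474.0, 108.0, 55.0)]
196 [(472.0, 102.0, 13.0), (475.0, 102.0, 13.0), (465.0, 108.0, 45.0), (467.0, 108.0, 45.0), (471.0, 108.0, 44.0), (473.0, 108.0, 45.0), (475.0, 108.0, 47.0), (478.0, 108.0, 48.0)]
314 [(472.0, 176.0, 12.0), (475.0, 176.0, 13.0), (465.0, 170.0, 43.0), (465.0, 168.0, 50.0), (466.0, 168.0, 53.0), (469.0, 168.0, 54.0), (471.0, 168.0, 55.0), (473.0, 168.0, 57.0)]
318 [(472.0, 178.0, 12.0), (475.0, 178.0, 13.0), (465.0, 172.0, 44.0), (465.0, 170.0, 51.0), (465.0, 169.0, 56.0), (465.0, 168.0, 63.0), (467.0, 168.0, 63.0), (469.0, 168.0, 65.0)]
323 [(472.0, 181.0, 12.0), (463.0, 175.0, 42.0), (463.0, 173.0, 49.0), (464.0, 173.0, 52.0), (465.0, 172.0, 57.0), (465.0, 171.0, 62.0), (465.0, 169.0, 68.0), (465.0, 169.0, 72.0)]
[(611.0, 59.0, 0.0), (617.0, 59.0, 2.0), (529.0, 106.0, 227.0), (529.0, 107.0, 233.0), (529.0, 108.0, 239.0), (530.0, 109.0, 243.0), (532.0, 109.0, 245.0), (534.0, 109.0, 244.0)]
```

View pics/w2c.png

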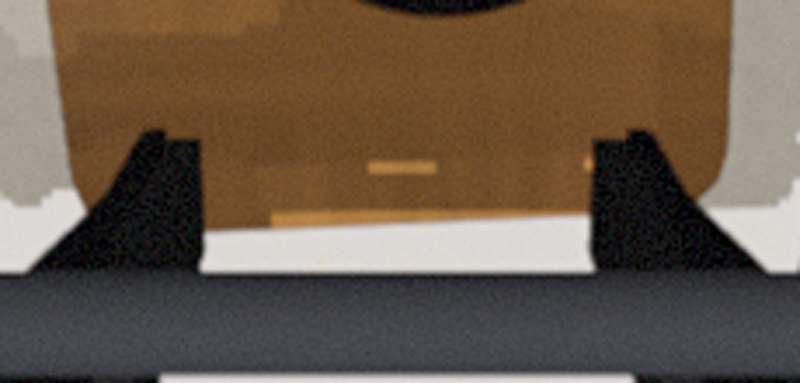

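Depth shows the real fingertips at z≈41 while the state reports TCP z≈7. So the fingers end about 34 mm above the stated TCP and passed over the board. I'll back off, lower in small steps behind the board, and watch the force.

>>> {"api": "arm_command", "payload": {"motion": "-0.06 0 0 0 0 0; -0.12 0 0 0 0 0; -0.18 0 0 0 0 0; -0.24 0 0 0 0 0; -0.24 0 0.02 0 0 0; -0.24 0 0.04 0 0 0; -0.24 0 0.06 0 0 0; -0.24 0 0.08 0 0 0; -0.24 0 0.08 0 0 0; -0.24 0 0.08 0 0 0"}}

```text
t: 6.92
eef_pos: [533.8, 139.5, -13.0]
tool_rot: [-3.142, -0.0, -3.14]
ft_force: [-0.4, -0.1, 0.2]
gripper_width: 0.692
grip_force: 0.0
```

```bash
python3 - <<'E'
from fit import *
s=snapshot("wrist");np.savez("w3.npz",**s);w=cloud(s)
print(sensors.read_state()["eef_pos"])
for u in (182,188,193,318,323,328):
    c=w[215:240,u];f=c[(c[:,2]>6)&(c[:,2]<60)];print(u,f[:4].round().tolist())
E
```

```text
[533.97484059 139.48212799 -12.9142251 ]
182 [[524.0, 100.0, 21.0], [524.0, 100.0, 22.0], [524.0, 101.0, 23.0], [524.0, 101.0, 25.0]]
188 [[525.0, 103.0, 21.0], [525.0, 104.0, 23.0], [525.0, 104.0, 24.0], [525.0, 104.0, 26.0]]
193 [[525.0, 106.0, 21.0], [525.0, 106.0, 23.0], [525.0, 106.0, 24.0], [525.0, 107.0, 27.0]]
318 [[525.0, 172.0, 21.0], [525.0, 172.0, 22.0], [525.0, 172.0, 24.0], [525.0, 171.0, 26.0]]
323 [[523.0, 175.0, 22.0], [523.0, 175.0, 22.0], [524.0, 175.0, 23.0], [523.0, 174.0, 25.0]]
328 [[523.0, 176.0, 26.0], [523.0, 176.0, 26.0], [523.0, 176.0, 28.0], [523.0, 176.0, 29.0]]
```

Confirmed: the TCP reads −13 with no contact, and the real tip is at about z=20. I'll lower another 15 mm.

>>> {"api": "arm_command", "payload": {"motion": "0 0 0.02 0 0 0; 0 0 0.04 0 0 0; 0 0 0.06 0 0 0; 0 0 0.06 0 0 0; 0 0 0.06 0 0 0"}}

```text
t: 7.6
eef_pos: [533.9, 139.4, -28.1]
tool_rot: [3.142, -0.0, -3.14]
ft_force: [0.2, 0.0, 0.2]
gripper_width: 0.689
grip_force: 0.0
```

>>> {"api": "arm_command", "payload": {"motion": "0.03 0 0 0 0 0; 0.06 0 0 0 0 0; 0.085 0 0 0 0 0; 0.1 0 0 0 0 0; 0.11 0 0 0 0 0; 0.12 0 0 0 0 0; 0.13 0 0 0 0 0; 0.14 0 0 0 0 0; 0.15 0 0 0 0 0; 0.16 0 0 0 0 0; 0.17 0 0 0 0 0; 0.18 0 0 0 0 0; 0.19 0 0 0 0 0; 0.2 0 0 0 0 0; 0.21 0 0 0 0 0; 0.215 0 0 0 0 0; 0.22 0 0 0 0 0; 0.22 0 0 0 0 0"}}

```text
t: 9.85
eef_pos: [478.7, 139.4, -28.0]
tool_rot: [-3.142, -0.0, -3.14]
ft_force: [2.2, 0.3, 1.6]
gripper_width: 0.69
grip_force: 1.0
```

```bash
python3 - <<'E'
from fit import *
s=snapshot("wrist");np.savez("w4.npz",**s);save(s,"w4.png")
print(sensors.read_state()["eef_pos"])
E
```

```text
[478.75168644 139.35548711 -28.01842429]
```

View pics/w4.png

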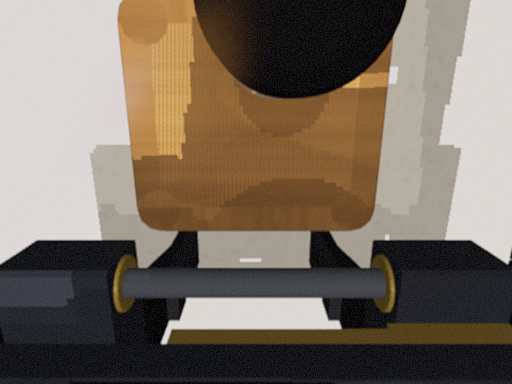

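Both fingers now press on the back edge (row about 231), the board is squared, and the jar is standing. I'll measure the pose.

```bash
python3 - <<'E'
from fit import *
s=dict(np.load("w4.npz"))
p=onplane(s,[[205,231],[305,231],[124,60],[135,190],[386,60],[375,190]],12);print(p.round(1))
t=snapshot("top");np.savez("t4.npz",**t);print(fit(t,(180,170,260,250),0.))
w=cloud(t)
# sharper edge estimate: brightness step of worktop to cabinet along columns, at z=0
g=cv2.cvtColor(t["pixels"],cv2.COLOR_RGB2GRAY).astype(int)
for u in list(range(232,330,12)):
    v=[v for v in range(200,275) if g[v,u]>150 and abs(w[v,u,2])<8]; print(u,onplane(t,[[u,max(v)+.5]],0)[0].round(1).tolist(), end=";")
E
```

```text
[[468.2 113.   12. ]
 [468.1 164.3  12. ]
 [386.5  80.4  12. ]
 [446.4  79.3  12. ]
 [386.4 196.6  12. ]
 [446.2 197.9  12. ]]
(array([ 4.11266272e+02,  1.39468862e+02, -2.05694139e-04]), np.float64(98.0), np.int64(912))
232 [326.6, 62.8, 0.0];244 [326.8, 20.6, 0.0];256 [326.9, -21.5, 0.0];268 [327.0, -63.3, 0.0];280 [330.5, -104.0, 0.0];292 [327.3, -146.2, 0.0];304 [330.8, -186.6, 0.0];316 [324.1, -229.0, 0.0];328 [324.2, -269.6, 0.0];
```

>>> {"api": "arm_command", "payload": {"motion": "0.005 0 0 0 0 0; 0.015 0 0 0 0 0; 0.025 0 0 0 0 0; 0.035 0 0 0 0 0; 0.045 0 0 0 0 0; 0.055 0 0 0 0 0; 0.065 0 0 0 0 0; 0.075 0 0 0 0 0; 0.085 0 0 0 0 0; 0.095 0 0 0 0 0; 0.105 0 0 0 0 0; 0.115 0 0 0 0 0; 0.12 0 0 0 0 0; 0.125 0 0 0 0 0; 0.13 0 0 0 0 0; 0.13 0 0 0 0 0; 0.13 0 0 0 0 0"}}

```text
t: 12.08
eef_pos: [446.1, 139.3, -28.1]
tool_rot: [-3.142, -0.001, -3.14]
ft_force: [2.6, 0.1, 1.6]
gripper_width: 0.686
grip_force: 1.0
```

>>> {"api": "arm_command", "payload": {"motion": "-0.02 0 0 0 0 0; -0.06 0 0 0 0 0; -0.12 0 0 0 0 0; -0.2 0 0 0 0 0; -0.28 0 0 0 0 0; -0.34 0 0 0 0 0; -0.36 0 -0.1 0 0 0; -0.36 0 -0.25 0 0 0; -0.36 0 -0.4 0 0 0; -0.36 0 -0.55 0 0 0; -0.36 0 -0.7 0 0 0; -0.36 0 -0.8 0 0 0; -0.36 0 -0.8 0 0 0; -0.36 0 -0.8 0 0 0"}}

```text
t: 13.82
eef_pos: [535.6, 139.4, 171.0]
tool_rot: [-3.141, -0.002, -3.14]
ft_force: [0.2, 0.2, 0.3]
gripper_width: 0.69
grip_force: 0.0
```

```bash
python3 - <<'E'
from fit import *
t=snapshot("top");print(fit(t,(180,170,260,255),0.))
s=snapshot("wrist");np.savez("w5.npz",**s)
w=cloud(s);j=w[(w[...,2]>85)&(w[...,2]<112)&(w[...,0]<430)];print("jar",j.mean(0).round(),j.max(0),len(j))
cv2.imwrite("pics/f.png",cv2.resize(np.vstack([t["pixels"][150:260,150:290][:, :],]),(700,550),interpolation=cv2.INTER_CUBIC)[...,::-1])
E
```

```text
(array([ 3.78455899e+02,  1.39525969e+02, -8.33882445e-04]), np.float64(104.0), np.int64(938))<stdin>:4: RuntimeWarning: Mean of empty slice.
  ret = um.true_divide(
Traceback (most recent call last):
ValueError: zero-size array to reduction operation maximum which has no identity
```

```bash
python3 - <<'E'
from fit import *
s=dict(np.load("w5.npz"));p=None
t=snapshot("top");w=cloud(t)
j=w[190:225,200:235].reshape(-1,3);j=j[(j[:,2]>85)&(j[:,2]<115)];print("jar",j.mean(0).round(),np.ptp(j,axis=0).round(),len(j))
a=cv2.resize(t["pixels"][160:250,160:280],(400,300),interpolation=cv2.INTER_CUBIC);b=cv2.resize(s["pixels"],(400,300))
cv2.imwrite("pics/f.png",np.hstack([a,b])[...,::-1])
E
```

```text
jar [349. 147.  99.] [40. 39. 23.] 123
```

View pics/f.png

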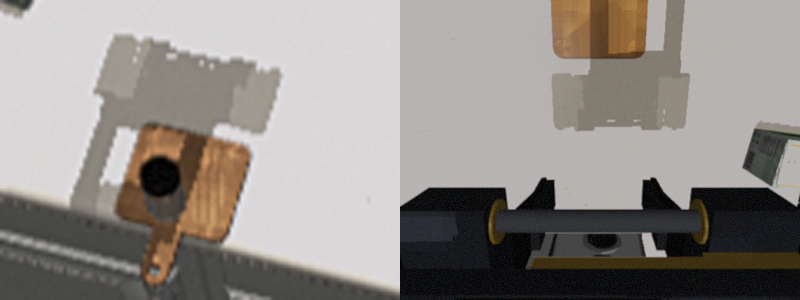

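The shoulders lie level with the front edge, the handle points squarely out, the jar is upright on the blade at (160,175), and the hand is well clear.

```bash
python3 -c "from cell import finish_job; print(finish_job())"
```

```text
the job is handed in; nothing more can be done
None
```

The job is handed in, though no verdict came back: the board lies square (under 0.01 rad) with its shoulders within about 3 mm of the front edge by my measurement and only the handle out; the jar stands on it, the mug, tape roll and tea box were left alone (not re-measured), and the hand is clear.

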